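Unlatch the bowl carver's hold-down arm and hold it up

TASK

A half-carved bowl sits upside down under the hinged hold-down arm of the carving stand, and the carver wants to take it out. Pull the upright latch handle at the arm's nose sideways, away from the arm, against its spring until the bolt is clear of the ball, then swing the arm up off its ball and hold it there, still, with the nose about 10 cm above where it sat. Finish while still gripping it and holding it up (nothing else may carry it), and leave the bowl, mushroom, cup and spoon undisturbed.

Things in the scene. Friction and masses are not known exactly. Their poses are not given: they have to be found in the camera images.
- stand: Fixed carving stand: wooden plank 420 x 150 x 30 mm with a steel ball head (diameter 40, flat underside) on a post at one end, hinge cheeks at the other. Origin on the work surface below the ball's centre, which is 112 mm up. x points along the arm from ball to hinge, y to the side where the latch handle stands (the pull direction), z up.
- holddown: Hinged hold-down arm (tongue): beam 46 wide, 37 high, dark steel coupler 60 wide, 66 long at the nose, over the ball; top 145 mm up when down. About 0.6 kg with latch; falls if let go. Origin in the nose, at the ball's centre when down. Hinge axis 260 mm from the ball along the stand's x, 125 mm up; raising turns it positively about the stand's +y, to 1.2 rad at most.
- latch_grip (a point): Grip point of the latch handle, an upright wooden paddle 14 mm thick (along the stand's y), 30 wide (along x), from 90 to 200 mm above the surface. With the arm down the point is 178 mm up, 55 mm to +y of the ball. Above 145 mm nothing stands beside the paddle. It is carried by the arm: lifting it lifts the arm, and it moves on an arc about the hinge and tilts with it.
- latch (a joint): Slide of the latch along the stand's +y (m): 0 = sprung shut, bolt under the ball's flat underside so that the arm cannot rise more than about 2 mm; bolt clear of the ball from 0.010; stop at 0.020. Spring 4 N at 0, 9 N at 0.020; it springs back when let go.
- bowl: Bystander: wooden bowl upside down on the stand's plank under the arm's rubber pad, 112 mm wide, 66 high; origin at the centre of its underside.
- mushroom: Bystander: turned wooden mushroom 72 mm wide, 96 high; origin at the centre of its underside.
- cup: Bystander: dark wooden cup 72 mm wide, 85 high; origin at the centre of its underside.
- spoon: Bystander: wooden spoon 180 mm long lying on the bench; origin on its underside.

How it is judged (in metres and radians):
On the way:
1. latch pulled aside, clear of the ball, with the arm still down (value of joint latch above 0.01 m and height (world z) of holddown below 0.122 m), for 0.1 s.
At the end, for the whole second after the job is handed in: The arm's nose is held 70 to 140 mm above where it sat on the ball, still (under 0.05 rad/s), carried by the robot's fingers alone (over 2 N of finger contact with the arm or its latch, none with stand or wares); bowl, mushroom, cup and spoon within 20 mm of their places (height (world z) of holddown between 0.182 and 0.252 m and angular speed of holddown below 0.05 rad/s and contact force between the fingers and holddown above 2 N and contact force between holddown and stand below 0.5 N and contact force between holddown and bowl below 0.3 N and contact force between holddown and mushroom below 0.3 N and contact force between holddown and cup below 0.3 N and contact force between holddown and spoon below 0.3 N and distance of each of bowl, mushroom, cup, spoon from where it was at the start of the episode below 0.02 m); the arm keeps its last pose, push and grip.
It fails at once if a bystander (bowl, mushroom, cup, spoon) is moved more than 20 mm (distance of any of bowl, mushroom, cup, spoon from where it was at the start of the episode above 0.02 m).
It also fails if it takes over 29 s, if anything falls off the work surface, if the arm or the gripper's body presses on something with over 40 N, if the wrist force passes 120 N, or if a joint passes its speed limit or range.

ROBOT

A 6-joint arm with a two-finger parallel gripper is mounted at the origin on the work surface. World frame = base frame: x ahead of the robot, y to its left, z up, the work surface at z = 0. Lengths are in mm, angles in rad, forces in N, time in s.
With the tool pointing down it reaches from about 300 to 750 mm from the base axis. Payload 8.5 kg.
Tool frame: the origin (TCP) lies midway between the tips of the shut fingers; the grasp point (between the pads) lies 19 mm behind it; z points along the fingers, x is the direction in which the jaws open and shut, and the axes are right-handed (so a half turn about z gives the same grasp; the last joint's range is limited). The gripper opens to 85 mm and grips with 20 to 120 N. Pads are 22 mm wide; open, the fingers measure 114 mm over their backs; the gripper's body (76 mm by 85 mm) begins 54 mm behind the grasp point. The pads swing forward as they close: fully open they stand 13 mm farther back than shut.
Start: joints at [-0.215, 0.381, 1.297, -0, 1.464, -0.215], TCP at [549.982, 0.002, 231.322] pointing down, gripper open.
Joint ranges: [-3.11, 3.11], [-0.89, 2.33], [0.22, 2.48], [-1.42, 4.56], [0.17, 2.85], [-2.88, 2.88]. Speed limits (rad/s): [2.39, 2.39, 3.14, 3.14, 3.14, 3.14].

INTERFACE

Orientations are given as a unit quaternion [w, x, y, z].
In Python, from rig import telemetry, get_image, ctrl gives the robot as it stands. The module is installed in compiled form; this text tells all that it offers.
- The arm moves only by the shell command python3 -m creep 'ROWS'. ROWS is a JSON object of lists of equal length, an entry for each row: "translation": the shift along the tool's x, y, z in m, a list of three; "rotation": the turn, a rotation vector about the tool's x, y, z in degrees, a list of three; "gripper": the gripper command: -1 is fully open, 1 is shut, values between are in proportion. In form: {"translation": [[tx, ty, tz], ...], "rotation": [[wx, wy, wz], ...], "gripper": [gripper, ...]}. A call has 1 to 10 rows; each row shifts and turns the commanded pose from where the row before left it, along the tool's axes as they then stand; what a row does not reach is not made up. A row lasts 1/12 s, in which the tool goes at most 41.7 mm and 7.16 degrees, less where a joint would pass 70% of its speed; a pose out of reach is approached as far as the arm can. A call is refused whole if a number of a shift passes 0.0417 or a number of a turn 7.16, either way. A call with a gripper value outside its range is refused whole. The fingers move at their own pace and stop on an object; the grip force is fixed at half the most. Time passes only in rows, so rows that do not move let the fingers close. It gives the time, the measured TCP pose, the force and the opening at its end, in the units of the state.
- telemetry.sense(): the state, without advancing time (a new reading comes with each control period).
- get_image(name): name is "scene" or "side" or "wrist"; returns a dict with "frame" (480x640x3 uint8, blue, green, red), "z_map" (480x640 float32, mm along the optical axis (not along the pixel's ray), 0 where there is no reading), "K" (3x3 intrinsics, pixels), "dist_coeffs" ([k1, k2, p1, p2, k3] as OpenCV has them; the pictures are not rectified), "R" (3x3) and "t" (3): a world point X has camera coordinates R X + t; the wrist camera has in their place "hand_eye" (4x4, takes a point from camera to tool coordinates, whose origin is the TCP and whose axes are the tool frame's). Camera axes: x right, y down, z forward; pixel columns grow to the right and rows downward; lengths in mm; the calibration is good to about 2 mm. A picture is of the moment at which its call begins: read the wrist's pose just before it.
- ctrl.finish_job(): hands the job in, once; it reports no verdict.
The state is a dict: "clock": time; "joints": joint angles; "qd": joint speeds; "tau": joint torques, N m; "tcp_pos": TCP position; "tcp_rot": TCP orientation; "wrist_force": force on the tool from outside, world axes, zero at the start; "torque": the same for the moment, N m; "gripper_width": opening from 0.0 (shut) to 1.0 (fully open).
Only numpy, scipy, OpenCV 4.12 (cv2) and the standard library are available. Lean on these libraries where they do the work, as an engineer would, in place of code of your own. Each camera call takes 0.05 s, during which the arm holds its last target. There are 200 camera calls.

## Working session

There is one attempt and no reset: what is moved stays moved. The work goes in short steps, Python scripts to look and compute and a shell command to move; the robot and the scene stay as the last step left them, time stands still between calls to the robot, and variables do not carry over. Pictures are saved under pics/ and viewed, about 8 in all and at most 12, crops included, and the job is handed in when it is done.

```bash
mkdir -p pics; python3 - <<'E'
from rig import telemetry,get_image
import cv2,numpy as np
print(telemetry.sense())
for n in("scene","side"):
    g=get_image(n); cv2.imwrite(f"pics/{n}.png",g["frame"]); np.savez(f"{n}.npz",**g)
    print(n,(-g["R"].T@g["t"]).round(),g["K"].round(1).tolist(),g["dist_coeffs"])
E
```

```text
{'clock': 0.0, 'joints': array([-2.15302570e-01,  3.81224455e-01,  1.29830660e+00, -1.86087376e-05,
        1.46359805e+00, -2.15286182e-01]), 'qd': array([-0.00026636,  0.00157246, -0.00105121, -0.00065819, -0.00044813,
        0.00207173]), 'tau': array([-1.00240642e-03, -4.48466885e+01, -2.31285810e+01, -2.87182611e-04,
        4.73836102e-03,  1.77242771e-05]), 'tcp_pos': array([5.49690936e+02, 5.89642648e-02, 2.30681042e+02]), 'tcp_rot': array([-1.55083858e-04,  9.99999705e-01, -7.19136439e-06, -7.52468935e-04]), 'wrist_force': array([ 0.10665746,  0.16917218, -0.46667506]), 'torque': array([-0.03762522, -0.00019047,  0.04690155]), 'gripper_width': 0.9986015202302543}
scene [1131.  512.  754.] [[473.9, 0.0, 317.5], [0.0, 473.9, 237.9], [0.0, 0.0, 1.0]] [0.024139 0.       0.       0.       0.      ]
side [ 574. -937.  794.] [[557.2, 0.0, 315.9], [0.0, 557.2, 233.9], [0.0, 0.0, 1.0]] [-0.09302763  0.          0.          0.          0.        ]
```

View pics/scene.png

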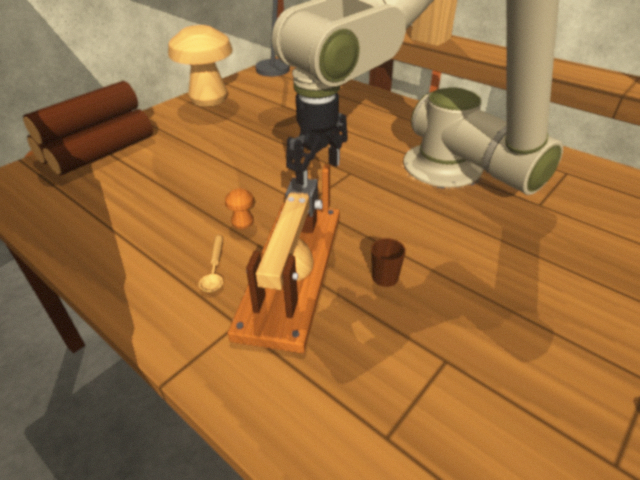

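View pics/side.png

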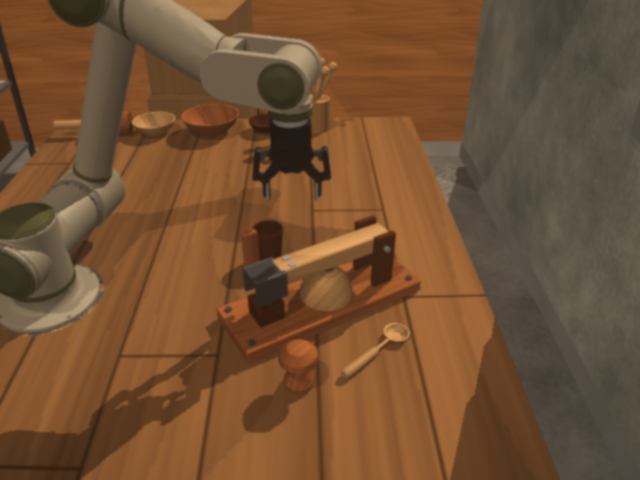

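The scene view shows the paddle at about (324,170–208), beside the coupler at (300,190), with the hinge at (275,280). In the side view the coupler is at (266,280), the paddle behind it at (249,232–265) and the hinge at (382,245). Next I'll use depth to locate the beam top and paddle.

```bash
cat > h.py <<'E'
import numpy as np,cv2
def cloud(g,box=None):
    h,w=g["z_map"].shape; u,v=np.meshgrid(np.arange(w),np.arange(h))
    if box: u,v=[a[box[1]:box[3],box[0]:box[2]] for a in(u,v)]
    z=g["z_map"][v,u].ravel().astype(float); p=np.stack([u.ravel(),v.ravel()],1).astype(float)
    n=cv2.undistortPoints(p[:,None],g["K"],g["dist_coeffs"])[:,0]
    c=np.c_[n,np.ones(len(n))]*z[:,None]; return p,((c-g["t"])@g["R"]),g["frame"][v,u].reshape(-1,3),z>0
E
python3 - <<'E'
from h import *
for n,bt,bp in(("scene",(255,175,325,290),(310,160,340,212)),("side",(240,220,395,300),(238,225,262,268))):
    g=dict(np.load(n+".npz"))
    p,X,c,ok=cloud(g,bt); m=ok&(abs(X[:,2]-145)<5); T=X[m]
    r=cv2.minAreaRect(T[:,:2].astype(np.float32)); print(n,"top",m.sum(),T.mean(0).round(1),r,cv2.boxPoints(r).round(0).tolist())
    p,X,c,ok=cloud(g,bp); m=ok&(X[:,2]>152)&(X[:,2]<205); P=X[m]
    print("paddle",m.sum(),P.mean(0).round(1),P.min(0).round(),P.max(0).round(),np.median(P,0).round(1))
    r=cv2.minAreaRect(P[:,:2].astype(np.float32)); print(r)
    for z in range(150,206,10):
        q=P[abs(P[:,2]-z)<5]; print(z,len(q),q.mean(0).round(1) if len(q) else'')
    # plank top
    p,X,c,ok=cloud(g,(200,150,440,360)); m=ok&(abs(X[:,2]-30)<4); T=X[m]
    r=cv2.minAreaRect(T[:,:2].astype(np.float32)); print("plank",m.sum(),r)
E
```

```text
scene top 2444 [625.  -22.6 146. ] ((598.0543212890625, -25.563385009765625), (320.9392395019531, 83.59939575195312), 30.140785217285156) [[438.0, -70.0], [480.0, -142.0], [758.0, 19.0], [716.0, 91.0]]
paddle 193 [474.4 -46.1 181.8] [452. -62. 152.] [485. -39. 203.] [477.3 -45.9 182.7]
((468.0719909667969, -50.687767028808594), (32.5893669128418, 13.478547096252441), 31.011863708496094)
150 10 [475.3 -45.3 153.1]
160 32 [476.4 -44.8 160.2]
170 30 [475.2 -44.7 170.5]
180 31 [476.5 -44.9 180.5]
190 30 [476.7 -44.6 190.3]
200 60 [470.5 -48.9 200.1]
plank 5245 ((441.6763000488281, 13.43084716796875), (435.9179992675781, 725.0663452148438), 69.97059631347656)
side top 2731 [590.7 -47.1 146.1] ((600.3153076171875, -30.358673095703125), (315.0028381347656, 92.8724136352539), 27.799345016479492) [[439.0, -63.0], [483.0, -145.0], [761.0, 2.0], [718.0, 84.0]]
paddle 368 [467.9 -57.2 180.5] [453. -67. 152.] [481. -42. 204.] [467.9 -57.6 181.5]
((468.4807434082031, -53.41752624511719), (30.899635314941406, 16.667970657348633), 27.6324462890625)
150 18 [467.9 -57.4 153.4]
160 63 [467.9 -57.9 159.9]
170 62 [468.3 -58.4 170.1]
180 64 [467.5 -58.  179.9]
190 65 [467.9 -57.9 189.9]
200 96 [467.8 -55.  200.1]
plank 5239 ((575.9593505859375, 19.757156372070312), (421.085205078125, 281.9168395996094), 29.392684936523438)
```

```bash
python3 - <<'E'
from h import *
for n,bt in(("scene",(255,175,325,290)),("side",(240,220,395,300))):
    g=dict(np.load(n+".npz")); p,X,c,ok=cloud(g,bt)
    d=np.array([np.cos(.506),np.sin(.506)]); e=np.array([-d[1],d[0]]); P0=np.array([468,-51.5])
    s=(X[:,:2]-P0)@d; y=(X[:,:2]-P0)@e
    m=ok&(abs(X[:,2]-145)<3)&(abs(y+55)<30)
    mids=[]
    for a in range(-60,300,15):
        k=m&(abs(s-a)<7.5)
        if k.sum()>15: lo,hi=np.percentile(y[k],[3,97]); mids.append((a,(lo+hi)/2,hi-lo))
    mids=np.array(mids); b=mids[(mids[:,0]>50)&(mids[:,0]<210)]; f=np.polyfit(b[:,0],b[:,1],1)
    print(n,"dyaw",np.degrees(f[0]),"y0",f[1]); print(mids.round(0).tolist())
E
```

```text
scene dyaw 0.7980940169661708 y0 -54.269595038648966
[[-30.0, -55.0, 58.0], [-15.0, -55.0, 58.0], [0.0, -54.0, 57.0], [15.0, -55.0, 56.0], [30.0, -54.0, 56.0], [45.0, -53.0, 43.0], [60.0, -54.0, 44.0], [75.0, -53.0, 42.0], [90.0, -53.0, 43.0], [105.0, -52.0, 43.0], [120.0, -52.0, 42.0], [135.0, -53.0, 43.0], [150.0, -52.0, 42.0], [165.0, -52.0, 43.0], [180.0, -52.0, 43.0], [195.0, -52.0, 43.0], [210.0, -52.0, 43.0], [225.0, -52.0, 43.0], [240.0, -54.0, 48.0], [255.0, -54.0, 49.0], [270.0, -51.0, 44.0], [285.0, -50.0, 42.0]]
side dyaw 0.5298818150157952 y0 -55.34572964202225
[[-30.0, -57.0, 56.0], [-15.0, -56.0, 56.0], [0.0, -55.0, 56.0], [15.0, -55.0, 56.0], [30.0, -56.0, 55.0], [45.0, -55.0, 44.0], [60.0, -55.0, 44.0], [75.0, -55.0, 43.0], [90.0, -54.0, 45.0], [105.0, -54.0, 44.0], [120.0, -55.0, 45.0], [135.0, -55.0, 42.0], [150.0, -54.0, 45.0], [165.0, -54.0, 44.0], [180.0, -54.0, 42.0], [195.0, -53.0, 45.0], [210.0, -53.0, 45.0], [225.0, -53.0, 42.0], [240.0, -50.0, 49.0], [255.0, -48.0, 35.0], [270.0, -46.0, 40.0], [285.0, -48.0, 36.0]]
```

```bash
python3 -m creep '{"translation":[[-0.0205,0.0129,0],[-0.0205,0.0129,0],[-0.0205,0.0129,0],[-0.0205,0.0129,0],[0,0,0],[0,0,0],[0,0,0],[0,0,0],[0,0,0],[0,0,0]],"rotation":[[0,0,0],[0,0,0],[0,0,0],[0,0,0],[0,0,6.7],[0,0,6.7],[0,0,6.7],[0,0,6.7],[0,0,6.7],[0,0,6.7]],"gripper":[-1,-1,-1,-1,-1,-1,-1,-1,-1,-1]}'
python3 -m creep '{"translation":[[0,0,0],[0,0,0],[0,0,0],[0,0,0],[0,0,0]],"rotation":[[0,0,6.7],[0,0,6.7],[0,0,6.8],[0,0,0],[0,0,0]],"gripper":[-1,-1,-1,-1,-1]}'
python3 - <<'E'
from rig import telemetry,get_image
from scipy.spatial.transform import Rotation as R
from h import *
s=telemetry.sense(); q=s["tcp_rot"]; M=R.from_quat([*q[1:],q[0]]).as_matrix(); print(s["tcp_pos"],M.round(3))
g=get_image("wrist"); cv2.imwrite("pics/w1.png",g["frame"])
H=g["hand_eye"]; print(H.round(2))
g["R"]=np.eye(3);g["t"]=np.zeros(3)
p,X,c,ok=cloud(g); T=X@H[:3,:3].T+H[:3,3]; W=T@M.T+s["tcp_pos"]
m=ok&(W[:,2]>155)&(W[:,2]<204)&(np.hypot(W[:,0]-468,W[:,1]+51)<45)
print(m.sum(),W[m].mean(0))
m&=W[:,2]>196
if m.sum()>5:
  print(m.sum(),"tool",T[m].min(0),T[m].max(0),"W",W[m].mean(0)); print(cv2.minAreaRect(T[m][:,:2].astype(np.float32)))
E
```

```text
clock: 0.93
tcp_pos: [467.8, -51.5, 231.0]
tcp_rot: [-0.0, 0.938, -0.346, -0.0]
wrist_force: [-0.3, 0.9, -0.4]
gripper_width: 0.997
clock: 1.35
tcp_pos: [467.9, -51.5, 231.1]
tcp_rot: [0.0, 0.865, -0.501, -0.0]
wrist_force: [0.5, 0.3, 0.4]
gripper_width: 1.002
[467.86208974 -51.52907881 231.12226589] [[ 0.497 -0.868 -0.001]
 [-0.868 -0.497  0.   ]
 [-0.     0.    -1.   ]]
[[   1.     -0.      0.     -0.25]
 [   0.      0.95    0.32  -82.63]
 [  -0.     -0.32    0.95 -141.87]
 [   0.      0.      0.      1.  ]]
2577 [471.01219114 -48.48834741 192.2392752 ]
1776 tool [ -8.09035705 -14.14682221  29.93704178] [ 5.86221029 15.40588471 35.12087373] W [467.56041234 -50.41083003 198.74653528]
((-1.0964775085449219, 0.6344060897827148), (29.512727737426758, 13.875102996826172), 89.6158447265625)
```

View pics/w1.png

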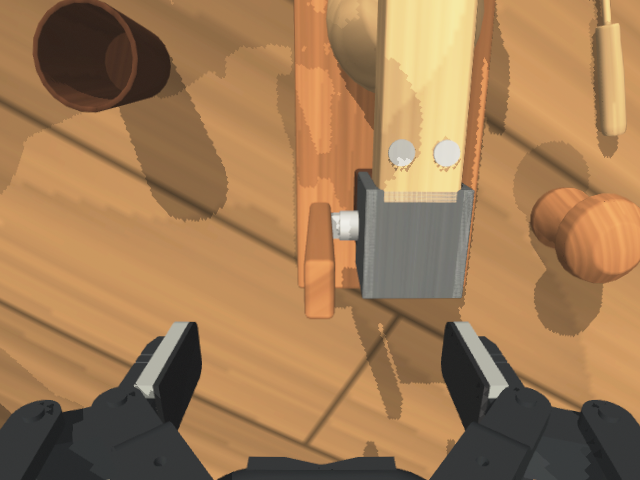

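The wrist view shows the paddle top at (319,205–318), lined up with the jaws: measured 29.5 × 13.9 mm, 1 mm off centre and 0.4° out. I'll go down and grip.

```bash
python3 -m creep '{"translation":[[-0.001,0,0.012],[0,0,0.012],[0,0,0.012],[0,0,0.012],[0,0,0.012],[0,0,0.012],[0,0,0],[0,0,0]],"rotation":[[0,0,0],[0,0,0],[0,0,0],[0,0,0],[0,0,0],[0,0,0],[0,0,0],[0,0,0]],"gripper":[-1,-1,-1,-1,-1,-1,-1,-1]}'
python3 -m creep '{"translation":[[0,0,0],[0,0,0],[0,0,0],[0,0,0],[0,0,0],[0,0,0],[0,0,0],[0,0,0],[0,0,0],[0,0,0]],"rotation":[[0,0,0],[0,0,0],[0,0,0],[0,0,0],[0,0,0],[0,0,0],[0,0,0],[0,0,0],[0,0,0],[0,0,0]],"gripper":[1,1,1,1,1,1,1,1,1,1]}'
```

```text
clock: 2.07
tcp_pos: [467.4, -50.7, 159.2]
tcp_rot: [0.0, 0.865, -0.502, -0.0]
wrist_force: [0.4, 0.0, -0.0]
gripper_width: 0.998
clock: 2.9
tcp_pos: [467.5, -50.8, 159.5]
tcp_rot: [-0.0, 0.864, -0.503, 0.0]
wrist_force: [-1.2, -0.0, 5.1]
gripper_width: 0.155
```

Gripped: an opening of 0.155 is about 13 mm. Now I'll pull the latch 15 mm along stand +y (tool −x).

```bash
python3 -m creep '{"translation":[[-0.003,0,0],[-0.003,0,0],[-0.003,0,0],[-0.003,0,0],[-0.003,0,0],[0,0,0],[0,0,0],[0,0,0],[0,0,0],[0,0,0]],"rotation":[[0,0,0],[0,0,0],[0,0,0],[0,0,0],[0,0,0],[0,0,0],[0,0,0],[0,0,0],[0,0,0],[0,0,0]],"gripper":[1,1,1,1,1,1,1,1,1,1]}'
python3 - <<'E'
from rig import telemetry,get_image
from scipy.spatial.transform import Rotation as R
from h import *
s=telemetry.sense(); print(s["tcp_pos"],s["wrist_force"])
g=get_image("wrist"); cv2.imwrite("pics/w2.png",g["frame"])
# arc in tool frame: TCP relative to hinge
q=s["tcp_rot"]; M=R.from_quat([*q[1:],q[0]]).as_matrix()
sx=-M[:,1]; ball=np.array([467.2,-50.5,0])-55*(-M[:,0]); hinge=ball+260*sx; hinge[2]=125
r=s["tcp_pos"]-hinge; print("rel hinge stand x,z",r@sx,r[2])
E
```

```text
clock: 3.73
tcp_pos: [460.7, -38.6, 159.6]
tcp_rot: [0.001, 0.864, -0.503, 0.001]
wrist_force: [0.8, -8.0, 2.3]
gripper_width: 0.155
[460.73128515 -38.64356231 159.60594364] [ 0.78840785 -7.96084383  2.26374417]
rel hinge stand x,z -259.7559223004487 34.6059436391929
```

View pics/w2.png

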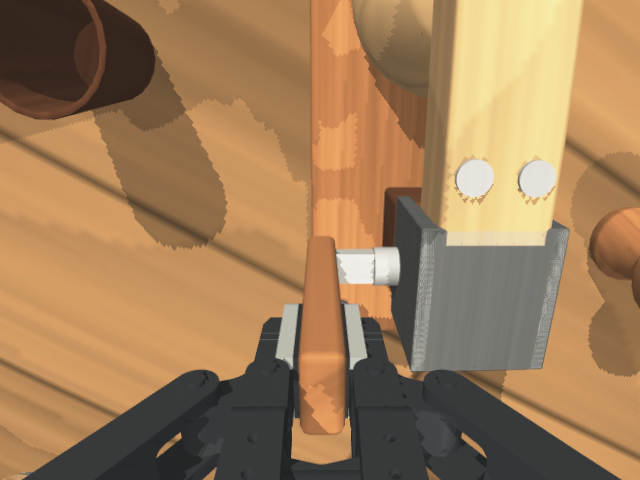

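The view shows the paddle gripped at (323,330), with the bolt rod drawn out at (370,266). The 13.9 mm travel and 8 N pull match the spring. Next I'll lift along the hinge arc: 1.5° per row, [0, −1.0, −6.8] mm.

```bash
python3 -m creep '{"translation":[[0,-0.0005,-0.0034],[0,-0.0005,-0.0034],[0,-0.001,-0.0068],[0,-0.001,-0.0068],[0,-0.001,-0.0068],[0,0,0]],"rotation":[[-0.75,0,0],[-0.75,0,0],[-1.5,0,0],[-1.5,0,0],[-1.5,0,0],[0,0,0]],"gripper":[1,1,1,1,1,1]}'
```

```text
clock: 4.28
tcp_pos: [465.2, -36.1, 186.8]
tcp_rot: [0.047, 0.863, -0.502, -0.026]
wrist_force: [0.7, -9.0, -3.5]
gripper_width: 0.154
```

```bash
python3 -m creep '{"translation":[[0,-0.001,-0.0068],[0,-0.001,-0.0068],[0,-0.001,-0.0068],[0,-0.001,-0.0068],[0,-0.001,-0.0068],[0,-0.001,-0.0068],[0,-0.001,-0.0068],[0,-0.001,-0.0068],[0,-0.001,-0.0068],[0,-0.001,-0.0068]],"rotation":[[-1.5,0,0],[-1.5,0,0],[-1.5,0,0],[-1.5,0,0],[-1.5,0,0],[-1.5,0,0],[-1.5,0,0],[-1.5,0,0],[-1.5,0,0],[-1.5,0,0]],"gripper":[1,1,1,1,1,1,1,1,1,1]}'
python3 -m creep '{"translation":[[0,-0.0005,-0.0034],[0,-0.0005,-0.0034],[0,0,0],[0,0,0],[0,0,0],[0,0,0],[0,0,0],[0,0,0],[0,0,0],[0,0,0]],"rotation":[[-0.75,0,0],[-0.75,0,0],[0,0,0],[0,0,0],[0,0,0],[0,0,0],[0,0,0],[0,0,0],[0,0,0],[0,0,0]],"gripper":[1,1,1,1,1,1,1,1,1,1]}'
python3 - <<'E'
from rig import telemetry,get_image
import cv2,numpy as np
from h import *
for i in range(1):
    g=get_image("side"); cv2.imwrite("pics/s2.png",g["frame"]); a=dict(np.load("side.npz"))
    s=telemetry.sense(); print(s["clock"],s["tcp_pos"],s["wrist_force"],abs(s["qd"]).max())
    p,X,c,ok=cloud(g,(230,180,300,290)); d=np.array([.868,.497]); e=np.array([-.497,.868]);P0=np.array([494.7,-99.6])
    u=(X[:,:2]-P0)@d;y=(X[:,:2]-P0)@e; m=ok&(abs(y)<35)&(abs(u)<60)&(X[:,2]>120)&(c.max(1)<110)
    print("coupler z range",m.sum(),np.percentile(X[m,2],[2,50,98]))
E
```

```text
clock: 5.12
tcp_pos: [486.2, -23.8, 250.0]
tcp_rot: [0.159, 0.849, -0.495, -0.092]
wrist_force: [1.2, -8.1, -3.1]
gripper_width: 0.159
clock: 5.95
tcp_pos: [489.1, -22.3, 255.7]
tcp_rot: [0.17, 0.847, -0.494, -0.098]
wrist_force: [1.0, -9.0, -2.3]
gripper_width: 0.154
6.0 [489.06593195 -22.2773346  255.66401959] [ 0.74664138 -8.3587746  -2.30530289] 0.0021717382493760934
coupler z range 1751 [183.25491755 227.06153607 303.08705595]
```

View pics/s2.png

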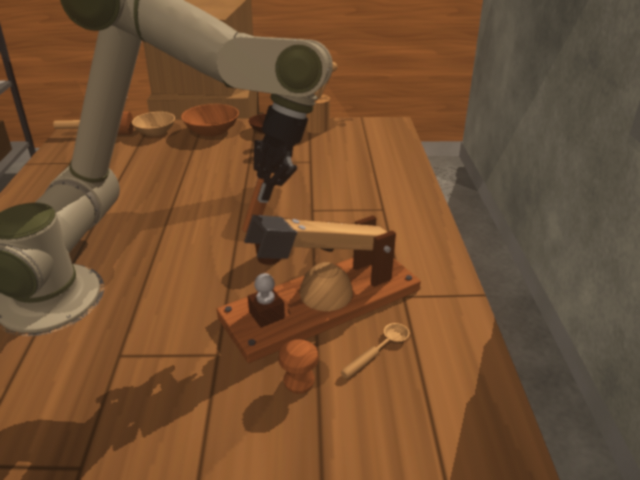

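The side view shows the arm raised off the ball (ball bare at (265,285), coupler at (270,240)), held by the fingers on the paddle, with the wares in place. Tool tilt is 22.6° and TCP rise 96 mm, as the arc predicts, so the nose is about 100 mm up. The joints are still, so I'm handing in.

```bash
python3 -c "
from rig import ctrl,telemetry
print(ctrl.finish_job()); s=telemetry.sense(); print(s['clock'],s['tcp_pos'],s['gripper_width'])"
```

```text
the job is handed in; nothing more can be done
None
the job is handed in; nothing more can be done
```

I pulled the latch clear, raised the hold-down arm and handed the job in at about 6 s of the 29 s allowed, still gripping the paddle. The hand-in gave no verdict.

- **Latch:** I gripped the paddle from above and pulled it 13.9 mm along the stand's +y. The arm stayed down for about 0.4 s. The 8 N pull matched the spring, and the wrist picture showed the bolt drawn out.
- **Lift:** I swung the arm up its hinge arc by 22.6°. The tool point rose 96 mm, which puts the nose about 100 mm up. That height comes from the hinge geometry. My direct depth check of the coupler gave 183–303 mm, but it probably caught parts of the gripper, so I did not rely on it.
- **Last checks:**
  - The joints were still, below about 0.002 rad/s.
  - The grip was unchanged, at an opening of 0.154.
  - The wrist carried about 2.3 N downward and 8 N from the latch spring.
  - By eye, the side picture showed the ball bare and the bowl, mushroom and spoon in place.
  - The cup is not clearly visible in that final picture, and I did not measure how far any of the four had moved.

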